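# Put the brittle white grinding wheel away

## Robot

A 6-joint arm with a two-finger parallel gripper is mounted at the origin on the work surface. World frame = base frame: x ahead of the robot, y to its left, z up, the work surface at z = 0. Lengths are in m, angles in degrees, forces in N, time in s.
With the tool pointing down it reaches from about 0.25 to 0.775 m from the base axis. Payload 4 kg.
Tool frame: the origin (TCP) lies at the very end of the fingers, on their centre line; the grasp point (between the pads) lies 19 mm behind it; z points along the fingers, y is the line along which they close (so a half turn about z gives the same grasp; the last joint's range is limited). The gripper opens to 94 mm and grips with 3 to 60 N. Pads are 16 mm wide; open, the fingers measure 119 mm over their backs; the gripper's body (75 mm by 177 mm) begins 78 mm behind the grasp point.
Start: joints at [69.895, 4.996, 78.535, -0, 96.463, -5.907], TCP at [0.135, 0.533, 0.206] pointing down, gripper open.
Joint ranges: [-177.83, 177.83], [-43.37, 116.18], [15.69, 146.23], [-61.86, 241.86], [9.47, 152.12], [-147.06, 147.06]. Speed limits (degrees/s): [159.86, 159.86, 180, 180, 180, 180].

## Interface

Orientations are given as a 3x3 rotation matrix whose columns are the frame's x, y, z axes.
In Python, from cell import arm gives the robot as it stands.
- The arm moves only by the tool servo_tool, never from a script. Its arguments are lists of equal length, an entry for each row: "grip": the closure in counts, from 0 (fully open) to 255 (shut); "travel": the shift along the tool's x, y, z in mm, a list of three; "dr": the turn, a rotation vector about the tool's x, y, z in rad, a list of three. A call has 1 to 12 rows; each row is the pose to reach, as a shift and turn from the pose commanded when the call began, along the tool's axes at that moment; what a row does not reach only later rows make up. A row lasts 1/12 s, in which the tool goes at most 41.7 mm and 7.16 degrees, less where a joint would pass 70% of its speed; a pose out of reach is approached as far as the arm can. A call with a gripper value outside its range is refused whole. The fingers move at their own pace and stop on an object; "squeeze" is the grip in N (left out, the last holds). Time passes only in rows, so rows that repeat a pose let the fingers close. It gives the time, the measured TCP pose, the force, the opening and the grip force at its end, in the units of the state.
- arm.read_state(): the state, without advancing time (a new reading comes with each control period).
- arm.snapshot(name): name is "scene" or "top"; returns the picture (384x512x3 uint8, red, green, blue); there is no depth.
- arm.calibration(name): a dict with "fx", "fy", "cx", "cy" (pixels), "extrinsics" (4x4, takes a point from camera to world coordinates). Camera axes: x right, y down, z forward; pixel columns grow to the right and rows downward; lengths in m; the calibration is good to about 2 mm. A picture is of the moment at which its call begins. calibration takes no time and is no camera call.
- arm.hand_in(): hands the job in; it is judged then, once.
Trained networks look in the newest picture that a camera, given by its name, has taken for a name from the list of things; names that differ only in an ending like _2 or _b are one class to them, and where a whole thing is asked for, a point or a joint stands for the part that bears it (a point fixed in the world has none). Each returns a list of dicts, best first, with "p" (0 to 1); they miss things now and then, are a little off and sometimes report something else, mostly with a low value. They report only what shows in the picture. A call takes as long as a camera call. They do not tell look-alikes from the thing itself.
- arm.search_frame(camera, target): "centre" ([row, column] in pixels, amid what is visible of it).
The state is a dict: "time_s": time; "qpos": joint angles; "joint_velocities": joint speeds; "joint_torque": joint torques, N m; "eef_pos": TCP position; "orientation": TCP orientation; "force": force on the tool from outside, world axes, zero at the start; "ft_torque": the same for the moment, N m; "opening": opening from 0.0 (shut) to 1.0 (fully open); "grip_force": force on a finger pad.
Only numpy, scipy, OpenCV 4.12 (cv2) and the standard library are available. Lean on these libraries where they do the work, as an engineer would, in place of code of your own. Each camera call takes 0.05 s, during which the arm holds its last target. There are 200 camera calls.

## Task

Pick up the white cup grinding wheel from the bench and set it down flat in the middle of the empty, blue-felted dish, still upright with its open side up, then let go. It is brittle and cracks easily: hold it with only about 5 to 10 newtons of grip, carry it upright through the air and lower it softly, without dropping it or knocking it over. Leave the brown and the green wheel where they are.

Things in the scene. Friction and masses are not known exactly. Their poses are not given: they have to be found in the camera images.
- white_wheel: off-white cup grinding wheel standing on the bench: a round open cup, 50 mm outside diameter, 46 mm high, straight sides, wall 9 mm, inside 32 mm deep with a small dark disc on its floor; 0.10 to 0.20 kg. Origin at the centre of its underside, z up (open end). Brittle: cracks when a finger presses it with more than 15 N, when set down with more than 20 N, or when let fall 10 mm or more
- blue_dish: round wooden dish fixed to the bench, 124 mm outside diameter, with a raised rim 6 mm wide and 12 mm high; its floor is a blue felt disc of 111 mm diameter whose top is 8 mm above the bench. Empty. Origin at the centre of its underside, on the bench; z up. A like dish with red felt holds the green wheel
- brown_wheel: dark brown cup wheel of the same shape and size, standing on the bench; origin at the centre of its underside, z up. To be left alone
- green_wheel: green cup wheel of the same shape and size, standing in the red-felted dish; origin at the centre of its underside, z up. To be left alone
There are look-alikes about, which are no part of the job. There is more than one size of the white_wheel; the one meant has the size given above. What is shaped like the blue_dish but turquoise is not meant.

How it is judged (in metres and radians):
On the way:
1. the white wheel is lifted clear of the bench in the fingers (height (world z) of white_wheel above 0.025 m and contact force between the fingers and white_wheel above 0.5 N), for 0.2 s.
At the end, for the whole second after the job is handed in: The white wheel stands upright (within 10 degrees), at rest on the blue felt, its centre within 20 mm of the dish's centre; the brown and green wheels are within 20 mm of where they started (horizontal distance between white_wheel and blue_dish below 0.02 m and z of white_wheel in the frame of blue_dish between 0.004 and 0.012 m and angle between white_wheel's own z axis and vertical below 0.175 rad and linear speed of white_wheel below 0.02 m/s and distance of each of brown_wheel, green_wheel from where it was at the start of the episode below 0.02 m); the robot touches nothing.
It fails at once if the white wheel is squeezed: the fingers press on it with more than 15 N each (30 N in all) (contact force between the fingers and white_wheel above 30 N).
It fails at once if the white wheel is set down hard: more than 20 N against the dish (contact force between white_wheel and blue_dish above 20 N).
It fails at once if the white wheel is dropped: out of the fingers while its underside is more than 10 mm above the felt's height (height (world z) of white_wheel above 0.019 m and contact force between the fingers and white_wheel below 0.1 N).
It fails at once if the white wheel is tipped more than 35 degrees (angle between white_wheel's own z axis and vertical above 0.6 rad).
It fails at once if the brown or the green wheel is moved more than 20 mm (distance of any of brown_wheel, green_wheel from where it was at the start of the episode above 0.02 m).
It also fails if it takes over 42 s, if anything falls off the work surface, if the arm or the gripper's body presses on something with over 40 N, if the wrist force passes 120 N, or if a joint passes its speed limit or range.

## Working session

There is one attempt and no reset: what is moved stays moved. The work goes in short steps, Python scripts to look and compute and a tool call to move; the robot and the scene stay as the last step left them, time stands still between calls to the robot, and variables do not carry over. Pictures are saved under pics/ and viewed, at most 10 in all, crops included, and the job is handed in when it is done.

Besides the shell and the picture viewer there is one more tool, called by a JSON object that holds its "name" and its "arguments", one argument or row to a line. servo_tool: Moves the arm, as the interface text tells. Its arguments: {"type":"object","properties":{"grip":{"type":"array"},"travel":{"type":"array"},"dr":{"type":"array"},"squeeze":{"type":"number"}},"required":["grip","travel","dr"]}

```bash
mkdir -p pics
cat > h.py <<'E'
import numpy as np, cv2
from cell import arm
def ray(cam,rc,z):
    c=arm.calibration(cam);T=np.array(c["extrinsics"])
    d=T[:3,:3]@np.array([(rc[1]-c["cx"])/c["fx"],(rc[0]-c["cy"])/c["fy"],1]);o=T[:3,3]
    return o+d*(z-o[2])/d[2]
def save(cam,n):
    im=arm.snapshot(cam);cv2.imwrite(f"pics/{n}.png",cv2.cvtColor(im,cv2.COLOR_RGB2BGR));return im
E
python3 - <<'E'
from h import *
save("top","t1");save("scene","s1")
for cam in("top","scene"):
    print(np.round(np.array(arm.calibration(cam)["extrinsics"]),3).tolist(),arm.calibration(cam)["fx"])
    for n,z in(("white_wheel",.046),("blue_dish",.008),("brown_wheel",.046),("green_wheel",.054)):
        for d in arm.search_frame(cam,n): print(cam,n,np.round(d["centre"]),round(d["p"],2),ray(cam,d["centre"],z).round(3))
s=arm.read_state();print(s["time_s"],s["eef_pos"],np.round(s["orientation"],3).tolist(),s["force"])
E
```

```text
[[0.015, -0.982, 0.19, 0.388], [-1.0, -0.018, -0.01, -0.02], [0.014, -0.19, -0.982, 0.839], [0.0, 0.0, 0.0, 1.0]] 373.7811071157838
top white_wheel [195. 257.] 0.85 [ 0.537 -0.028  0.046]
top white_wheel [244. 267.] 0.81 [ 0.433 -0.051  0.046]
top blue_dish [220. 373.] 0.9 [ 0.491 -0.288  0.008]
top blue_dish [154. 330.] 0.62 [ 0.644 -0.195  0.008]
top brown_wheel [231. 189.] 0.62 [0.457 0.116 0.046]
top green_wheel [156. 133.] 0.79 [0.616 0.243 0.054]
[[0.212, 0.81, -0.547, 1.064], [0.977, -0.179, 0.114, -0.137], [-0.005, -0.559, -0.829, 0.854], [0.0, 0.0, 0.0, 1.0]] 451.02943801547724
scene white_wheel [172. 228.] 0.95 [ 0.452 -0.061  0.046]
scene white_wheel [201. 256.] 0.66 [ 0.543 -0.018  0.046]
scene blue_dish [262. 185.] 0.59 [ 0.634 -0.19   0.008]
scene brown_wheel [166. 308.] 0.94 [0.476 0.118 0.046]
scene green_wheel [212. 382.] 0.91 [0.63  0.232 0.054]
0.5 [0.13491031 0.53320397 0.20547149] [[-0.969, 0.245, 0.0], [0.245, 0.969, 0.0], [-0.0, 0.0, -1.0]] [-0.60030516  0.15535049 -0.40502903]
```

View pics/t1.png

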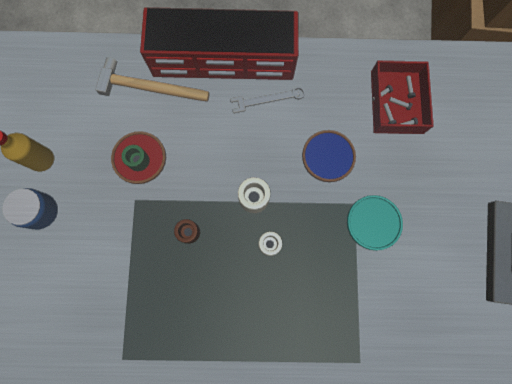

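View pics/s1.png

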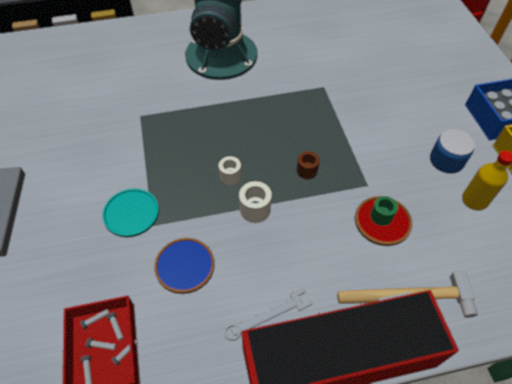

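Top view: the small white wheel is at about (244, 270) and matches the brown one in size. The larger look-alike is at (194, 254), the blue dish at (155, 329) and the turquoise one at (222, 375). Next I measure the sizes and centres.

Run:
```python
from h import *
def blob(cam,im,mask,near):
    n,l,st,ce=cv2.connectedComponentsWithStats(mask.astype(np.uint8))
    i=min((i for i in range(1,n) if st[i,4]>60),key=lambda i:np.hypot(*(ce[i]-near)))
    c=max(cv2.findContours((l==i).astype(np.uint8),cv2.RETR_EXTERNAL,cv2.CHAIN_APPROX_NONE)[0],key=len)
    return c[:,0,:]
for cam,pw,pb,pd in(("top",(270,244),(254,194),(329,155)),("scene",(230,163),(256,192),(185,265))):
    im=cv2.imread(f"pics/{'t1' if cam=='top' else 's1'}.png").astype(int)
    w=im.min(2)
    blue=(im[...,0]-im[...,1:].max(2))>60
    for nm,m,p,z in(("white",w>185,pw,.046),("white150",w>150,pw,.046),("big",w>185,pb,.06),("dish",blue,pd,.008)):
        c=blob(cam,im,m,p)
        P=np.array([ray(cam,(y,x),z)[:2] for x,y in c],np.float32)
        (cx,cy),(a,b),_=cv2.fitEllipse(P); print(cam,nm,np.round([cx,cy,a,b],4),np.round(cv2.minEnclosingCircle(P),3) if 0 else cv2.boundingRect(c))
```

```text
top white [ 0.4342 -0.0565  0.0431  0.0437] (260, 233, 21, 22)
top white150 [ 0.4347 -0.0569  0.046   0.0467] (259, 232, 23, 23)
top big [ 0.5374 -0.0205  0.0567  0.0581] (240, 179, 29, 29)Traceback (most recent call last):
  File "<stdin>", line 12, in <module>
  File "<stdin>", line 4, in blob
ValueError: min() iterable argument is empty
```

Run:
```python
from h import *
def fit(cam,m,near,z):
    n,l,st,ce=cv2.connectedComponentsWithStats(m.astype(np.uint8))
    L=[i for i in range(1,n) if st[i,4]>60]
    i=min(L,key=lambda i:np.hypot(*(ce[i]-near)))
    c=max(cv2.findContours((l==i).astype(np.uint8),cv2.RETR_EXTERNAL,cv2.CHAIN_APPROX_NONE)[0],key=len)[:,0,:]
    P=np.array([ray(cam,(y,x),z)[:2] for x,y in c],np.float32)
    (cx,cy),(a,b),_=cv2.fitEllipse(P); print(cam,np.round([cx,cy,a,b],4))
for cam,f,pw,pb,pd,pt in(("top","t1",(270,244),(254,194),(329,155),(187,231)),("scene","s1",(230,163),(256,192),(185,265),(308,160))):
    im=cv2.imread(f"pics/{f}.png").astype(np.uint8); print(im[pd[1],pd[0]])
    h=cv2.cvtColor(im,cv2.COLOR_BGR2HSV); 
    fit(cam,(abs(h[...,0].astype(int)-119)<12)&(h[...,1]>150),pd,.008)
    fit(cam,im.min(2)>(150),pw,.046)
    fit(cam,((h[...,0]<12)|(h[...,0]>170))&(h[...,1]>90),pt,.046)
```

```text
[128  68  53]
top [ 0.6257 -0.2219  0.0348  0.0697]
top [ 0.4347 -0.0569  0.046   0.0467]
top [0.4577 0.1226 0.0456 0.046 ]
[157  74  42]
scene [ 0.6369 -0.1913  0.1053  0.1063]
scene [ 0.4324 -0.056   0.0468  0.0472]
scene [0.4679 0.1189 0.0468 0.0793]
```

White wheel at about (0.434, -0.0565), with a measured diameter of about 48 mm against 50 expected. Dish at about (0.639, -0.193). I'm moving above the wheel.

{"name": "servo_tool", "arguments": {
  "grip": [0, 0, 0, 0, 0, 0, 0, 0, 0, 0, 0, 0],
  "travel": [
    [-10, -12, 0],
    [-30, -34, 0],
    [-52, -60, 0],
    [-74, -85, 0],
    [-97, -110, 0],
    [-119, -136, 0],
    [-141, -162, 0],
    [-163, -187, 0],
    [-185, -212, 0],
    [-205, -233, 0],
    [-217, -249, 0],
    [-217, -249, 0]
  ],
  "dr": [
    [0, 0, 0],
    [0, 0, 0],
    [0, 0, 0],
    [0, 0, 0],
    [0, 0, 0],
    [0, 0, 0],
    [0, 0, 0],
    [0, 0, 0],
    [0, 0, 0],
    [0, 0, 0],
    [0, 0, 0],
    [0, 0, 0]
  ],
  "squeeze": 7
}}

```text
time_s: 1.5
eef_pos: [0.2854, 0.2361, 0.2058]
orientation: [[-0.968, 0.25, 0.002], [0.25, 0.968, -0.001], [-0.002, -0.0, -1.0]]
force: [0.6, 0.7, -0.2]
opening: 1.002
grip_force: 0.0
```

{"name": "servo_tool", "arguments": {
  "grip": [0, 0, 0, 0, 0, 0, 0, 0, 0, 0, 0, 0],
  "travel": [
    [-10, -12, 0],
    [-30, -34, 0],
    [-52, -60, 0],
    [-74, -85, 0],
    [-97, -110, 10],
    [-119, -136, 20],
    [-141, -162, 35],
    [-163, -187, 50],
    [-185, -212, 65],
    [-205, -233, 75],
    [-217, -249, 86],
    [-217, -249, 86]
  ],
  "dr": [
    [0, 0, 0],
    [0, 0, 0],
    [0, 0, 0],
    [0, 0, 0],
    [0, 0, 0],
    [0, 0, 0],
    [0, 0, 0],
    [0, 0, 0],
    [0, 0, 0],
    [0, 0, 0],
    [0, 0, 0],
    [0, 0, 0]
  ]
}}

```text
time_s: 2.5
eef_pos: [0.4335, -0.0577, 0.1169]
orientation: [[-0.969, 0.249, -0.004], [0.249, 0.969, 0.001], [0.004, -0.0, -1.0]]
force: [-0.8, -0.2, -0.5]
opening: 1.002
grip_force: 0.0
```

Run:
```python
from h import *
save("top","t2");save("scene","s2")
s=arm.read_state();print(s["time_s"],s["eef_pos"],np.round(s["orientation"],3).tolist(),s["force"])
for n,z in(("white_wheel",.046),("blue_dish",.008)):
    for d in arm.search_frame("scene",n): print(n,np.round(d["centre"]),round(d["p"],2),ray("scene",d["centre"],z).round(3))
```

```text
2.6 [ 0.43334268 -0.05528315  0.11899499] [[-0.969, 0.246, -0.002], [0.246, 0.969, 0.002], [0.002, 0.001, -1.0]] [-0.05946237 -0.7418189   0.09147963]
white_wheel [198. 257.] 0.83 [ 0.535 -0.015  0.046]
white_wheel [169. 227.] 0.74 [ 0.442 -0.063  0.046]
blue_dish [208. 128.] 0.94 [ 0.475 -0.297  0.008]
blue_dish [262. 184.] 0.8 [ 0.634 -0.191  0.008]
```

View pics/s2.png

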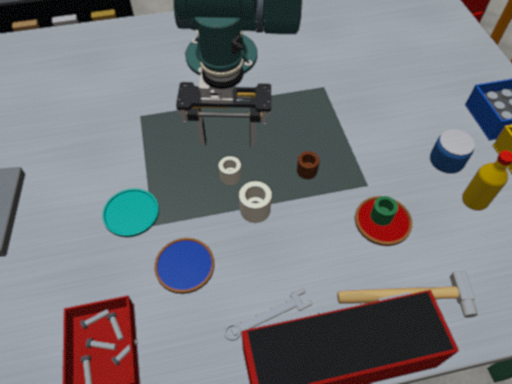

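The scene picture shows the fingers straddling the small wheel. The tips are at about (202, 143) and (253, 143), with the wheel at (230, 165). I'll descend part way and check.

{"name": "servo_tool", "arguments": {
  "grip": [0, 0, 0, 0, 0, 0],
  "travel": [
    [0, 0, 10],
    [0, 0, 25],
    [0, 0, 40],
    [0, 0, 52],
    [0, 0, 60],
    [0, 0, 60]
  ],
  "dr": [
    [0, 0, 0],
    [0, 0, 0],
    [0, 0, 0],
    [0, 0, 0],
    [0, 0, 0],
    [0, 0, 0]
  ]
}}

```text
time_s: 3.2
eef_pos: [0.432, -0.0548, 0.0577]
orientation: [[-0.97, 0.244, -0.003], [0.244, 0.97, 0.001], [0.003, 0.0, -1.0]]
force: [-0.6, 1.3, 0.4]
opening: 1.0
grip_force: 0.0
```

Run:
```python
from h import *
a=save("top","t3")[190:290,210:330];b=save("scene","s3")[90:220,165:305]
s=arm.read_state();print(s["time_s"],s["eef_pos"],s["force"])
f=lambda a:cv2.resize(a[:100,:120],(480,400),interpolation=cv2.INTER_CUBIC)
a=cv2.resize(a,(390,325));b=cv2.resize(b,(350,325))
cv2.imwrite("pics/c3.png",cv2.cvtColor(np.hstack([a,b]),cv2.COLOR_RGB2BGR))
```

```text
3.3 [ 0.43354743 -0.0554746   0.05971212] [ 0.47650939  0.26281263 -0.29307501]
```

View pics/c3.png

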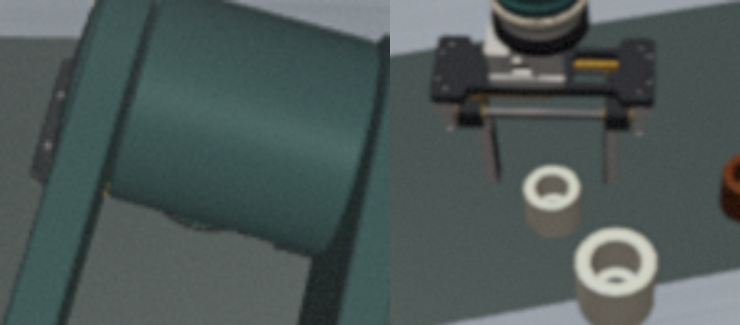

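Run:
```python
from h import *
print(ray("scene",(163,230.4),.0597),ray("scene",(164.8,229.8),.046))
```

```text
[ 0.43900028 -0.05386351  0.0597    ] [ 0.43302973 -0.05472556  0.046     ]
```

The fingers are centred to within a few mm. I'll lower and grip gently.

{"name": "servo_tool", "arguments": {
  "grip": [0, 0, 0, 0, 0, 0, 0, 0],
  "travel": [
    [0, 0, 8],
    [0, 0, 18],
    [0, 0, 28],
    [0, 0, 36],
    [0, 0, 42],
    [0, 0, 46],
    [0, 0, 46],
    [0, 0, 46]
  ],
  "dr": [
    [0, 0, 0],
    [0, 0, 0],
    [0, 0, 0],
    [0, 0, 0],
    [0, 0, 0],
    [0, 0, 0],
    [0, 0, 0],
    [0, 0, 0]
  ]
}}

```text
time_s: 3.97
eef_pos: [0.4334, -0.056, 0.0132]
orientation: [[-0.969, 0.245, -0.001], [0.245, 0.969, 0.0], [0.001, 0.0, -1.0]]
force: [0.2, -0.3, 0.4]
opening: 1.001
grip_force: 0.0
```

{"name": "servo_tool", "arguments": {
  "grip": [60, 80, 90, 100, 105, 110, 115, 120, 125, 130, 135, 140],
  "travel": [
    [0, 0, 0],
    [0, 0, 0],
    [0, 0, 0],
    [0, 0, 0],
    [0, 0, 0],
    [0, 0, 0],
    [0, 0, 0],
    [0, 0, 0],
    [0, 0, 0],
    [0, 0, 0],
    [0, 0, 0],
    [0, 0, 0]
  ],
  "dr": [
    [0, 0, 0],
    [0, 0, 0],
    [0, 0, 0],
    [0, 0, 0],
    [0, 0, 0],
    [0, 0, 0],
    [0, 0, 0],
    [0, 0, 0],
    [0, 0, 0],
    [0, 0, 0],
    [0, 0, 0],
    [0, 0, 0]
  ],
  "squeeze": 8
}}

```text
time_s: 4.97
eef_pos: [0.4335, -0.0561, 0.0135]
orientation: [[-0.969, 0.245, 0.0], [0.245, 0.969, -0.0], [-0.0, -0.0, -1.0]]
force: [-0.6, 0.3, 0.1]
opening: 0.539
grip_force: 8.0
```

The grip reads 8 N at an opening of about 50.6 mm, which matches the wheel. Now I lift.

{"name": "servo_tool", "arguments": {
  "grip": [140, 140, 140, 140, 140, 140, 140, 140, 140, 140, 140, 140],
  "travel": [
    [0, 0, -1],
    [0, 0, -3],
    [0, 0, -6],
    [0, 0, -11],
    [0, 0, -18],
    [0, 0, -27],
    [0, 0, -37],
    [0, 0, -47],
    [0, 0, -57],
    [0, 0, -65],
    [0, 0, -70],
    [0, 0, -70]
  ],
  "dr": [
    [0, 0, 0],
    [0, 0, 0],
    [0, 0, 0],
    [0, 0, 0],
    [0, 0, 0],
    [0, 0, 0],
    [0, 0, 0],
    [0, 0, 0],
    [0, 0, 0],
    [0, 0, 0],
    [0, 0, 0],
    [0, 0, 0]
  ]
}}

```text
time_s: 5.97
eef_pos: [0.4345, -0.0563, 0.0852]
orientation: [[-0.969, 0.245, 0.003], [0.245, 0.969, -0.001], [-0.003, 0.0, -1.0]]
force: [0.5, -0.2, -1.5]
opening: 0.54
grip_force: 8.0
```

Run:
```python
from h import *
b=save("scene","s4")[60:260,130:310]
s=arm.read_state();print(s["time_s"],s["eef_pos"],s["force"],s["grip_force"],s["opening"])
cv2.imwrite("pics/c4.png",cv2.cvtColor(cv2.resize(b,(540,600)),cv2.COLOR_RGB2BGR))
R=np.array(s["orientation"]);d=np.array([.6385,-.192,s["eef_pos"][2]])-s["eef_pos"];print(R.T@d*1000)
```

```text
6.0167 [ 0.43396194 -0.05612476  0.08421214] [ 0.22355732 -0.20603582 -1.32035866] 7.999902307055891 0.5376066445700977
[-231.61676825  -81.55646894    0.33644904]
```

View pics/c4.png

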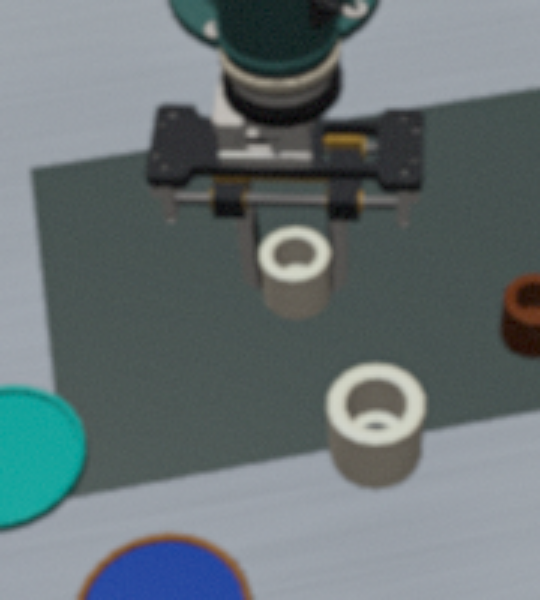

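The wheel is held upright in the fingers, with its rim at crop pixel (295, 255). The measured weight of about 1.4 N fits. I'll carry it towards the dish.

{"name": "servo_tool", "arguments": {
  "grip": [140, 140, 140, 140, 140, 140, 140, 140, 140, 140, 140, 140],
  "travel": [
    [-1, 0, 0],
    [-4, -1, 0],
    [-9, -3, 0],
    [-17, -6, 0],
    [-28, -10, 0],
    [-40, -14, 0],
    [-54, -19, 0],
    [-68, -24, 0],
    [-82, -29, 0],
    [-96, -34, 0],
    [-110, -39, 0],
    [-124, -44, 0]
  ],
  "dr": [
    [0, 0, 0],
    [0, 0, 0],
    [0, 0, 0],
    [0, 0, 0],
    [0, 0, 0],
    [0, 0, 0],
    [0, 0, 0],
    [0, 0, 0],
    [0, 0, 0],
    [0, 0, 0],
    [0, 0, 0],
    [0, 0, 0]
  ]
}}

```text
time_s: 7.02
eef_pos: [0.5443, -0.1303, 0.0828]
orientation: [[-0.969, 0.246, -0.0], [0.246, 0.969, 0.0], [0.0, -0.0, -1.0]]
force: [0.3, -0.8, -1.9]
opening: 0.543
grip_force: 8.0
```

{"name": "servo_tool", "arguments": {
  "grip": [140, 140, 140, 140, 140, 140, 140, 140, 140, 140, 140, 140],
  "travel": [
    [-14, -5, 0],
    [-28, -10, 0],
    [-42, -15, 0],
    [-55, -19, 0],
    [-67, -24, 0],
    [-78, -28, 0],
    [-88, -31, 0],
    [-96, -34, 0],
    [-102, -36, 0],
    [-106, -37, 0],
    [-108, -38, 0],
    [-108, -38, 0]
  ],
  "dr": [
    [0, 0, 0],
    [0, 0, 0],
    [0, 0, 0],
    [0, 0, 0],
    [0, 0, 0],
    [0, 0, 0],
    [0, 0, 0],
    [0, 0, 0],
    [0, 0, 0],
    [0, 0, 0],
    [0, 0, 0],
    [0, 0, 0]
  ]
}}

```text
time_s: 8.02
eef_pos: [0.6385, -0.1927, 0.0832]
orientation: [[-0.969, 0.245, -0.0], [0.245, 0.969, 0.0], [0.0, 0.0, -1.0]]
force: [0.1, -0.5, -0.7]
opening: 0.541
grip_force: 8.0
```

{"name": "servo_tool", "arguments": {
  "grip": [140, 140, 140, 140, 140, 140, 140, 140],
  "travel": [
    [0, 0, 2],
    [0, 0, 6],
    [0, 0, 13],
    [0, 0, 21],
    [0, 0, 29],
    [0, 0, 36],
    [0, 0, 40],
    [0, 0, 40]
  ],
  "dr": [
    [0, 0, 0],
    [0, 0, 0],
    [0, 0, 0],
    [0, 0, 0],
    [0, 0, 0],
    [0, 0, 0],
    [0, 0, 0],
    [0, 0, 0]
  ]
}}

```text
time_s: 8.68
eef_pos: [0.6372, -0.192, 0.0413]
orientation: [[-0.969, 0.245, -0.003], [0.245, 0.969, 0.001], [0.003, 0.001, -1.0]]
force: [-0.5, 0.7, -1.4]
opening: 0.537
grip_force: 8.0
```

Run:
```python
from h import *
b=save("scene","s5")[140:340,90:300]
s=arm.read_state();print(s["time_s"],s["eef_pos"],s["force"],s["grip_force"],s["opening"])
cv2.imwrite("pics/c5.png",cv2.cvtColor(cv2.resize(b,(630,600)),cv2.COLOR_RGB2BGR))
```

```text
8.7333 [ 0.63773024 -0.19215865  0.04232823] [ 0.50303332 -0.35950559 -2.43434423] 7.999941171146929 0.539667648270026
```

View pics/c5.png

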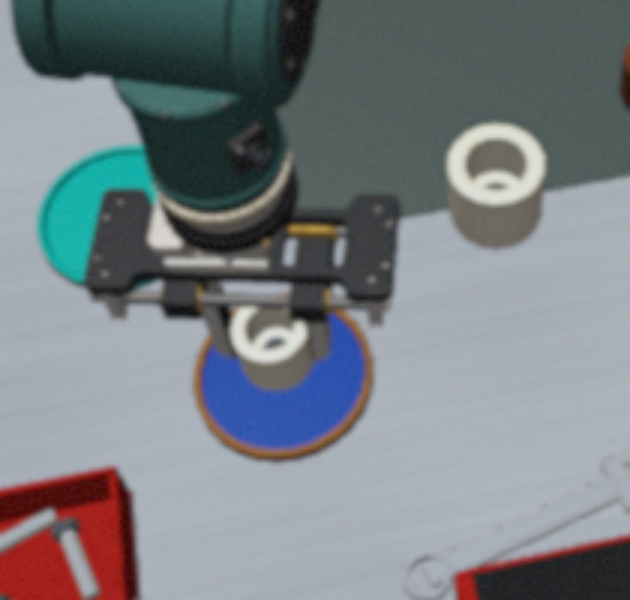

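The wheel hangs upright over the blue dish, with its foot at about (278, 375) in the crop and the dish centre at about (285, 375). It is roughly 20 mm above the felt, so I'll lower softly.

{"name": "servo_tool", "arguments": {
  "grip": [140, 140, 140, 140, 140, 140, 140, 140, 140, 140],
  "travel": [
    [0, 0, 2],
    [0, 0, 5],
    [0, 0, 9],
    [0, 0, 12],
    [0, 0, 14],
    [0, 0, 16],
    [0, 0, 17],
    [0, 0, 18],
    [0, 0, 18],
    [0, 0, 18]
  ],
  "dr": [
    [0, 0, 0],
    [0, 0, 0],
    [0, 0, 0],
    [0, 0, 0],
    [0, 0, 0],
    [0, 0, 0],
    [0, 0, 0],
    [0, 0, 0],
    [0, 0, 0],
    [0, 0, 0]
  ]
}}

```text
time_s: 9.57
eef_pos: [0.6384, -0.1924, 0.0255]
orientation: [[-0.969, 0.245, 0.0], [0.245, 0.969, 0.0], [-0.0, 0.0, -1.0]]
force: [0.6, -0.4, -1.4]
opening: 0.538
grip_force: 8.0
```

{"name": "servo_tool", "arguments": {
  "grip": [140, 140, 140, 140, 140, 140],
  "travel": [
    [0, 0, 0.4],
    [0, 0, 0.8],
    [0, 0, 1.2],
    [0, 0, 1.5],
    [0, 0, 1.5],
    [0, 0, 1.5]
  ],
  "dr": [
    [0, 0, 0],
    [0, 0, 0],
    [0, 0, 0],
    [0, 0, 0],
    [0, 0, 0],
    [0, 0, 0]
  ]
}}

```text
time_s: 10.07
eef_pos: [0.6383, -0.1924, 0.0239]
orientation: [[-0.969, 0.245, 0.0], [0.245, 0.969, 0.0], [0.0, 0.0, -1.0]]
force: [0.3, -1.1, -0.9]
opening: 0.537
grip_force: 8.0
```

{"name": "servo_tool", "arguments": {
  "grip": [140, 140, 140, 140, 140, 140],
  "travel": [
    [0, 0, 0.3],
    [0, 0, 0.6],
    [0, 0, 0.9],
    [0, 0, 1.2],
    [0, 0, 1.2],
    [0, 0, 1.2]
  ],
  "dr": [
    [0, 0, 0],
    [0, 0, 0],
    [0, 0, 0],
    [0, 0, 0],
    [0, 0, 0],
    [0, 0, 0]
  ]
}}

```text
time_s: 10.57
eef_pos: [0.6383, -0.1924, 0.0227]
orientation: [[-0.969, 0.245, -0.0], [0.245, 0.969, 0.0], [0.0, 0.0, -1.0]]
force: [-0.1, -0.0, -1.3]
opening: 0.54
grip_force: 8.0
```

{"name": "servo_tool", "arguments": {
  "grip": [140, 140, 140, 140, 140],
  "travel": [
    [0, 0, 0.3],
    [0, 0, 0.6],
    [0, 0, 0.8],
    [0, 0, 0.8],
    [0, 0, 0.8]
  ],
  "dr": [
    [0, 0, 0],
    [0, 0, 0],
    [0, 0, 0],
    [0, 0, 0],
    [0, 0, 0]
  ]
}}

```text
time_s: 10.98
eef_pos: [0.6383, -0.1924, 0.0219]
orientation: [[-0.969, 0.245, -0.0], [0.245, 0.969, 0.0], [0.0, 0.0, -1.0]]
force: [-0.2, -0.2, -0.6]
opening: 0.541
grip_force: 8.0
```

{"name": "servo_tool", "arguments": {
  "grip": [140, 140, 140, 140],
  "travel": [
    [0, 0, 0.2],
    [0, 0, 0.4],
    [0, 0, 0.4],
    [0, 0, 0.4]
  ],
  "dr": [
    [0, 0, 0],
    [0, 0, 0],
    [0, 0, 0],
    [0, 0, 0]
  ]
}}

```text
time_s: 11.32
eef_pos: [0.6383, -0.1924, 0.0216]
orientation: [[-0.969, 0.245, 0.0], [0.245, 0.969, 0.0], [-0.0, 0.0, -1.0]]
force: [0.3, -0.0, -1.6]
opening: 0.539
grip_force: 8.0
```

{"name": "servo_tool", "arguments": {
  "grip": [140, 140, 140],
  "travel": [
    [0, 0, 0],
    [0, 0, 0],
    [0, 0, 0]
  ],
  "dr": [
    [0, 0, 0],
    [0, 0, 0],
    [0, 0, 0]
  ]
}}

```text
time_s: 11.57
eef_pos: [0.6383, -0.1924, 0.0216]
orientation: [[-0.969, 0.245, 0.0], [0.245, 0.969, 0.0], [-0.0, 0.0, -1.0]]
force: [-0.3, -0.7, -0.8]
opening: 0.536
grip_force: 8.0
```

{"name": "servo_tool", "arguments": {
  "grip": [140, 140, 140, 140, 140],
  "travel": [
    [0, 0, 0.2],
    [0, 0, 0.4],
    [0, 0, 0.6],
    [0, 0, 0.6],
    [0, 0, 0.6]
  ],
  "dr": [
    [0, 0, 0],
    [0, 0, 0],
    [0, 0, 0],
    [0, 0, 0],
    [0, 0, 0]
  ]
}}

```text
time_s: 11.98
eef_pos: [0.6384, -0.1924, 0.0216]
orientation: [[-0.969, 0.245, 0.0], [0.245, 0.969, -0.0], [-0.0, 0.0, -1.0]]
force: [-1.5, 0.3, 2.5]
opening: 0.539
grip_force: 8.0
```

{"name": "servo_tool", "arguments": {
  "grip": [140, 140, 140],
  "travel": [
    [0, 0, 0],
    [0, 0, 0],
    [0, 0, 0]
  ],
  "dr": [
    [0, 0, 0],
    [0, 0, 0],
    [0, 0, 0]
  ]
}}

```text
time_s: 12.23
eef_pos: [0.6384, -0.1924, 0.0215]
orientation: [[-0.969, 0.245, 0.0], [0.245, 0.969, -0.0], [-0.0, 0.0, -1.0]]
force: [-2.8, 1.5, 4.9]
opening: 0.541
grip_force: 8.0
```

The wheel is on the felt. Release now.

{"name": "servo_tool", "arguments": {
  "grip": [116, 112, 105, 95, 80, 60, 45, 45],
  "travel": [
    [0, 0, 0],
    [0, 0, 0],
    [0, 0, 0],
    [0, 0, 0],
    [0, 0, 0],
    [0, 0, 0],
    [0, 0, 0],
    [0, 0, 0]
  ],
  "dr": [
    [0, 0, 0],
    [0, 0, 0],
    [0, 0, 0],
    [0, 0, 0],
    [0, 0, 0],
    [0, 0, 0],
    [0, 0, 0],
    [0, 0, 0]
  ]
}}

```text
time_s: 12.9
eef_pos: [0.6383, -0.1924, 0.0209]
orientation: [[-0.969, 0.245, -0.0], [0.245, 0.969, 0.0], [0.0, 0.0, -1.0]]
force: [0.2, 0.4, -0.1]
opening: 0.818
grip_force: 0.0
```

{"name": "servo_tool", "arguments": {
  "grip": [45, 45, 45, 45, 45, 45, 45, 45, 45, 45],
  "travel": [
    [0, 0, -2],
    [0, 0, -6],
    [0, 0, -12],
    [0, 0, -22],
    [0, 0, -35],
    [0, 0, -50],
    [0, 0, -70],
    [0, 0, -90],
    [0, 0, -100],
    [0, 0, -100]
  ],
  "dr": [
    [0, 0, 0],
    [0, 0, 0],
    [0, 0, 0],
    [0, 0, 0],
    [0, 0, 0],
    [0, 0, 0],
    [0, 0, 0],
    [0, 0, 0],
    [0, 0, 0],
    [0, 0, 0]
  ]
}}

```text
time_s: 13.73
eef_pos: [0.6405, -0.1932, 0.1263]
orientation: [[-0.969, 0.245, 0.008], [0.245, 0.969, -0.003], [-0.008, -0.001, -1.0]]
force: [-0.2, -0.2, 0.2]
opening: 0.822
grip_force: 0.0
```

Run:
```python
from h import *
b=save("scene","s6")[100:340,90:410]
s=arm.read_state();print(s["time_s"],s["eef_pos"],s["force"],s["grip_force"],s["opening"])
cv2.imwrite("pics/c6.png",cv2.cvtColor(cv2.resize(b,(800,600)),cv2.COLOR_RGB2BGR))
```

```text
13.7833 [ 0.63949273 -0.1928567   0.12378467] [-0.21713695 -0.60235327 -0.68156093] 0.0 0.824473811309922
```

View pics/c6.png

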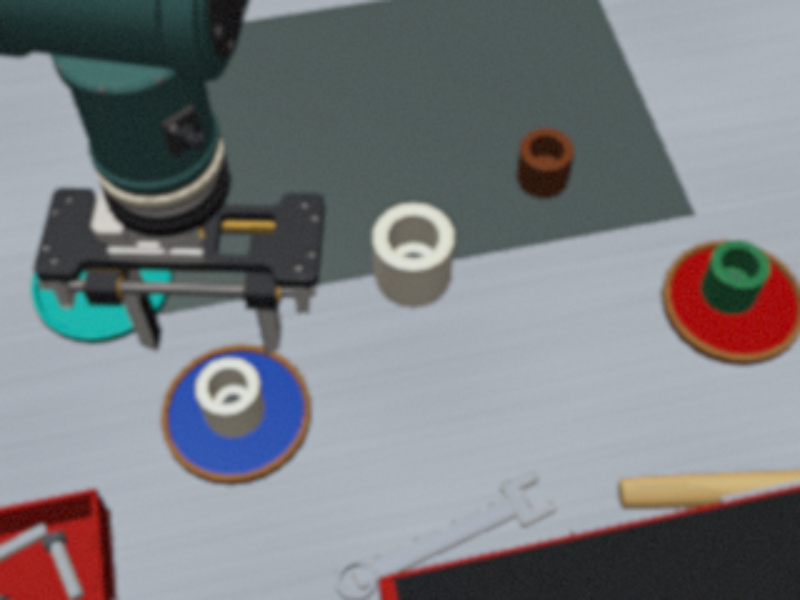

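The wheel stands upright in the middle of the dish, its foot at about (235, 415) against the dish centre at (237, 413). The brown and green wheels are untouched and the arm is clear.

```bash
python3 -c "
from cell import arm
print(arm.hand_in())"
```

```text
the job is handed in; nothing more can be done
None
```

The white wheel stands upright in the middle of the blue dish, released and with the arm clear; the job is handed in at about 14 s, but the hand-in call gave no verdict.

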